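Clear the firebrick scraps and turn the enamel swatch leaves

ROBOT

A 7-joint arm with a two-finger parallel gripper is mounted at the origin on the work surface. World frame = base frame: x ahead of the robot, y to its left, z up, the work surface at z = 0. Lengths are in m, angles in degrees, forces in N, time in s.
With the tool pointing down it reaches from about 0.35 to 0.775 m from the base axis. Payload 3.1 kg.
Tool frame: the origin (TCP) lies between the finger pads; the fingertips stand bot.nose_length ahead of it and the grasp point (between the pads) lies 6 mm ahead of it (bot.nose_length is the distance from the TCP to the fingertips, in m); z points along the fingers, x is the direction in which the jaws open and shut, and the axes are right-handed (so a half turn about z gives the same grasp; the last joint's range is limited). The gripper opens to 85 mm and grips with 20 to 120 N. Pads are 22 mm wide; open, the fingers measure 114 mm over their backs; the gripper's body (76 mm by 85 mm) begins 54 mm behind the grasp point. The pads swing forward as they close: fully open they stand 13 mm farther back than shut.
Start: joints at [-71.66, 17.813, 0.802, 86.603, -0.252, 75.585, -1.558], TCP at [0.195, 0.514, 0.256] pointing down, gripper open.
Joint ranges: [-154.91, 154.91], [-16.99, 109.72], [-72.82, 74.43], [7.12, 147.25], [-82.49, 262.49], [11.32, 116.49], [-174.64, 174.64]. Speed limits (degrees/s): [159.86, 159.86, 180, 180, 180, 180, 180].

INTERFACE

Orientations are given as [roll, pitch, yaw] about the fixed x, y, z axes, in that order (R = Rz(yaw) Ry(pitch) Rx(roll)).
In Python, from station import bot, viewer, search_frame gives the robot as it stands.
- The arm moves only by the tool drive_tool, never from a script. Its argument "rows" is a list of rows, each a list of 5 numbers: the opening, from -1 (shut) to 1 (fully open), then the shift along the world's x, y, z in m, then the turn about the world's z in rad. In form: [[fingers, x, y, z, spin], ...]. A call has 1 to 20 rows; each row shifts and turns the commanded pose from where the row before left it; what a row does not reach is not made up. A row lasts 1/8 s, in which the tool goes at most 62.5 mm and 10.7 degrees, less where a joint would pass 70% of its speed; a pose out of reach is approached as far as the arm can. A call with a gripper value outside its range is refused whole. The fingers move at their own pace and stop on an object; "squeeze" is the grip in N (left out, the last holds). Time passes only in rows, so rows that do not move let the fingers close. It gives the time, the measured TCP pose, the force and the opening at its end, in the units of the state.
- bot.state(): the state, without advancing time (a new reading comes with each control period).
- viewer.grab_frame(name): name is "side" or "top"; returns (picture, depth): 384x512x3 uint8, red, green, blue; 384x512 float32, m along the optical axis (not along the pixel's ray), 0 where there is no reading.
- viewer.get_calibration(name): a dict with "K" (3x3 intrinsics, pixels), "pose" (4x4, takes a point from camera to world coordinates). Camera axes: x right, y down, z forward; pixel columns grow to the right and rows downward; lengths in m; the calibration is good to about 2 mm. A picture is of the moment at which its call begins. get_calibration takes no time and is no camera call.
- bot.close_job(): hands the job in, once; it reports no verdict.
Trained networks look in the newest picture that a camera, given by its name, has taken for a name from the list of things; names that differ only in an ending like _2 or _b are one class to them, and where a whole thing is asked for, a point or a joint stands for the part that bears it (a point fixed in the world has none). Each returns a list of dicts, best first, with "p" (0 to 1); they miss things now and then, are a little off and sometimes report something else, mostly with a low value. They report only what shows in the picture. A call takes as long as a camera call. They do not tell look-alikes from the thing itself.
- search_frame(thing, camera): "extent" ([left, top, width, height] as shares, 0 to 1, of the picture: columns of its width, rows of its height, round what is visible of it).
The state is a dict: "clock": time; "joints": joint angles; "joint_vel": joint speeds; "joint_efforts": joint torques, N m; "tool_pos": TCP position; "tcp_rot": TCP orientation; "force": force on the tool from outside, world axes, zero at the start; "moment": the same for the moment, N m; "gripper_width": opening from 0.0 (shut) to 1.0 (fully open).
Only numpy, scipy, OpenCV 4.12 (cv2) and the standard library are available. Lean on these libraries where they do the work, as an engineer would, in place of code of your own. Each camera call takes 0.05 s, during which the arm holds its last target. There are 200 camera calls.

TASK

Pull the extractor's knob up to its out position so that it runs, then put every firebrick scrap lying on the open swatch binder into the steel scrap bin; with all of them in the bin, turn the two loose swatch leaves over the rings one at a time, the upper one first, so that both lie flat on the left side with their other faces showing. Last, push the knob fully back in; leave the jars and the bowl where they stand.

Things in the scene. Friction and masses are not known exactly. Their poses are not given: they have to be found in the camera images.
- binder: Open ring binder fixed to the bench; blue cover 220 mm along its spine (binder x) by 262 mm across (binder y), 4 mm thick. Origin: centre of its underside, under the spine. On each side of the spine lies a fixed stack of leaves, 18 to 118 mm out along y, 196 mm long in x, its top 16 mm above the bench; +y is the left stack as seen from the robot.
- rings (a point): Point on the common centre line (along its x, the spine) of the three 26 mm steel rings, at the middle ring, 20 mm above the bench; the others are 70 mm to either side along x. Both leaves turn about this line. The rings' tops reach 35 mm.
- leaf1 (a joint): Angle (rad) of the upper loose stiff swatch leaf about the rings' centre line: 0 = flat on the right stack (binder -y), pi/2 = upright, pi = flat on the left stack (+y), other face up. 80 g, little friction: let go, it falls to the nearer side. 3 mm thick, 196 mm along x, reaching 124 mm from the centre line, plus a tab. A scrap beneath keeps it from lying flat.
- leaf2 (a joint): The same for the lower loose leaf, of the same size, which starts right under leaf1 and ends up on top of it on the left. Its mid-plane lies 2 mm off the rings' centre line (2 mm below it at 0, 2 mm above it at pi); that of leaf1 lies 2 mm to the other side (above at 0, below at pi).
- leaf1_tab (a point): Middle of the upper leaf's tab, 45 mm towards binder +x (the far end) from the middle of its free edge, 148 mm from the rings' centre line, in the leaf's mid-plane (22 mm above the bench at the start). The tab is 30 mm wide (along x), 3 mm thick, sticks out from 124 to 164 mm, past the cover's edge (131 mm), to be pinched across its width.
- leaf2_tab (a point): Middle of the lower leaf's tab, as that of leaf1 but 45 mm towards binder -x (the end near the robot), 18 mm above the bench at the start. On either leaf this point's -y runs from the rings to the tab, and its x along the spine.
- bin: Open steel scrap bin fixed to the bench, outside 150 mm (its x) by 130 mm (its y), 65 mm high, walls 4 mm. Origin: centre of its underside. Stands to the left or to the right of the binder.
- switchbox: Grey switch box of the fume extractor, fixed to the bench, 110 x 100 x 50 mm high, with the black push-pull knob at the centre of its top. Origin: centre of its underside. Stands on the other side of the binder from the bin.
- knob (a joint): How far the extractor's push-pull knob is out, straight up, in m: 0 = fully in (off), 0.018 = fully out at its stop (running). Friction of about 3 N holds it wherever it is left; a stop at either end.
- knob_grip (a point): Point on the axis of the round black knob (34 mm across, its head 26 mm high), half way up the part to grip and 12 mm below its top; 72 mm above the bench when in, 90 mm when out.
- chip1: Firebrick scrap: loose sawn pale offcut, roughly a block 36 x 26 x 22 mm (its x, y, z) with a skewed middle that bulges up to 5 mm past its y sides; 18 to 35 g. Origin: its middle. Starts flat on the binder's left stack; may be absent.
- chip2: Firebrick scrap: loose sawn pale offcut, roughly a block 30 x 27 x 20 mm (its x, y, z) with a skewed middle that bulges up to 5 mm past its y sides; 18 to 35 g. Origin: its middle. Starts flat on the binder's left stack; may be absent.
- chip3: Firebrick scrap: loose sawn pale offcut, roughly a block 40 x 24 x 24 mm (its x, y, z) with a skewed middle that bulges up to 5 mm past its y sides; 18 to 35 g. Origin: its middle. Starts flat on the binder's left stack; may be absent.
- chip4: Firebrick scrap: loose sawn pale offcut, roughly a block 30 x 30 x 20 mm (its x, y, z) with a skewed middle that bulges up to 5 mm past its y sides; 18 to 35 g. Origin: its middle. Starts flat on the binder's left stack; may be absent.
- chip5: Firebrick scrap: loose sawn pale offcut, roughly a block 34 x 24 x 18 mm (its x, y, z) with a skewed middle that bulges up to 5 mm past its y sides; 18 to 35 g. Origin: its middle. Starts flat on the binder's left stack; may be absent.
- jar1: Bystander: closed flat jar of enamel with a white lid, 62 mm across, 40 mm high. Origin: centre of its underside.
- jar2: Bystander: closed flat jar of enamel with a white lid, 62 mm across, 40 mm high. Origin: centre of its underside.
- bowl: Bystander: white ceramic bowl, 110 mm across, 50 mm high. Origin: centre of its underside.
Things that resemble listed ones, but are neither listed nor needed, are in the scene too. What is shaped like the switchbox but green is not meant.

How it is judged:
By the outcome, as a careful person would: the job done as asked, in the order asked, and still so for the second after the job is handed in, with the robot touching nothing.
Of chip1, chip2, chip3, chip4, chip5 only 3 to 5 are there at a start; the rules pass over those that are not, and their reading is None.
At some moment in a run one of chip1, chip2, chip3, chip4, chip5 may be knocked a few centimetres aside while the robot is not near it.
Once in a run the grip may slacken for a moment while it holds something.
It also fails if it takes over 210 s, if anything falls off the work surface, if the arm or the gripper's body presses on something with over 40 N, if the wrist force passes 120 N, or if a joint passes its speed limit or range.

## Working session

There is one attempt and no reset: what is moved stays moved. The work goes in short steps, Python scripts to look and compute and a tool call to move; the robot and the scene stay as the last step left them, time stands still between calls to the robot, and variables do not carry over. Pictures are saved under pics/ and viewed, about 12 in all and at most 16, crops included, and the job is handed in when it is done.

Besides the shell and the picture viewer there is one more tool, called after "Emit:" as name([rows], argument=value, ...), one row to a line, values as JSON. drive_tool: Moves the arm, as the interface text tells. Its arguments: {"type":"object","properties":{"rows":{"type":"array"},"squeeze":{"type":"number"}},"required":["rows"]}

```bash
mkdir -p pics; ls; cat > h.py <<'E'
import numpy as np, cv2
from station import bot, viewer, search_frame
def snap(cam,name=None):
    im,d=viewer.grab_frame(cam)
    if name: cv2.imwrite(f'pics/{name}.png',cv2.cvtColor(im,cv2.COLOR_RGB2BGR))
    return im,d
def world(cam,d):
    c=viewer.get_calibration(cam);K=np.array(c['K']);T=np.array(c['pose'])
    v,u=np.mgrid[:384,:512]
    P=np.stack([(u-K[0,2])/K[0,0]*d,(v-K[1,2])/K[1,1]*d,d],-1)
    W=P@T[:3,:3].T+T[:3,3]; W[d<=0]=np.nan
    return W
def proj(cam,p):
    c=viewer.get_calibration(cam);K=np.array(c['K']);T=np.array(c['pose'])
    q=K@(T[:3,:3].T@(np.array(p)-T[:3,3])); return q[:2]/q[2]
E
python3 - <<'E'
from h import *
for c in ['top','side']:
    im,d=snap(c,c+'0'); np.savez(f'{c}0.npz',im=im,d=d,W=world(c,d))
    cal=viewer.get_calibration(c);print(c,np.round(cal['pose'],3).tolist(),np.round(cal['K'],1).tolist())
W=np.load('top0.npz')['W']
for t in ['binder','bin','switchbox','knob','leaf1_tab','leaf2_tab','chip1','chip2','chip3','chip4','chip5','jar1','bowl']:
    for r in search_frame(t,'top')[:6]:
        l,tp,w,h=np.array(r['extent'])*[512,384,512,384]
        u,v=l+w/2,tp+h/2
        print(t,round(r['p'],2),np.round([u,v,w,h]),np.round(W[int(v),int(u)],3))
print(bot.state(),bot.nose_length)
a=cv2.imread('pics/top0.png');cv2.imwrite('pics/top0b.png',cv2.resize(a,(800,600)))
E
```

```text
pics
top [[-0.002, -0.99, 0.14, 0.463], [-1.0, 0.003, 0.009, 0.083], [-0.01, -0.14, -0.99, 1.139], [0.0, 0.0, 0.0, 1.0]] [[389.4, 0.0, 256.1], [0.0, 389.4, 193.7], [0.0, 0.0, 1.0]]
side [[0.739, -0.483, 0.47, 0.07], [-0.674, -0.547, 0.497, -0.457], [0.016, -0.684, -0.73, 0.873], [0.0, 0.0, 0.0, 1.0]] [[348.6, 0.0, 255.5], [0.0, 348.6, 190.2], [0.0, 0.0, 1.0]]
binder 0.97 [302. 214. 112.  95.] [ 0.565 -0.039  0.019]
bin 0.67 [410. 255.  66.  67.] [ 0.448 -0.346  0.003]
switchbox 0.94 [126. 179.  44.  46.] [0.659 0.454 0.077]
switchbox 0.61 [165. 255.  48.  51.] [0.448 0.338 0.082]
knob 0.71 [120. 178.  17.  15.] [0.658 0.472 0.082]
knob 0.67 [160. 257.  15.  12.] [0.445 0.351 0.083]
knob 0.66 [328. 218.  64.  74.] [ 0.55  -0.112  0.025]
knob 0.62 [347. 241.  13.  14.] [ 0.488 -0.163  0.018]
knob 0.47 [ 98. 248.  14.  11.] [0.467 0.522 0.084]
leaf1_tab 0.66 [330. 216.  64.  75.] [ 0.556 -0.119  0.023]
leaf2_tab 0.72 [345. 237.  17.   9.] [ 0.499 -0.158  0.018]
chip1 0.71 [303. 215. 111.  89.] [ 0.562 -0.041  0.022]
chip1 0.56 [287. 194.  12.   8.] [0.619 0.007 0.034]
chip2 0.71 [303. 2
[... 626 characters left out ...]
.002]
{'clock': 0.75, 'joints': array([-71.6601944 ,  17.81104364,   0.80253214,  86.60174773,
        -0.25226872,  75.58552319,  -1.55974537]), 'joint_vel': array([-0.00751533, -0.06087101, -0.07981927, -0.00052309, -0.03749134,
       -0.00466955, -0.09519939]), 'joint_efforts': array([ 1.56213014e-04, -3.79731917e+01,  1.45943379e-01, -2.30835915e+01,
        1.20445984e-02,  1.73869179e-03, -7.63014867e-06]), 'tool_pos': array([0.19464987, 0.51442089, 0.25633089]), 'tcp_rot': array([ 1.79998955e+02, -3.48704759e-03,  6.92735932e+01]), 'force': array([0.88088992, 0.09157073, 0.44794785]), 'moment': array([ 0.04679604, -0.00478446,  0.01053052]), 'gripper_width': 1.0010399067401885} 0.025
```

View picture.

View pics/top0b.png

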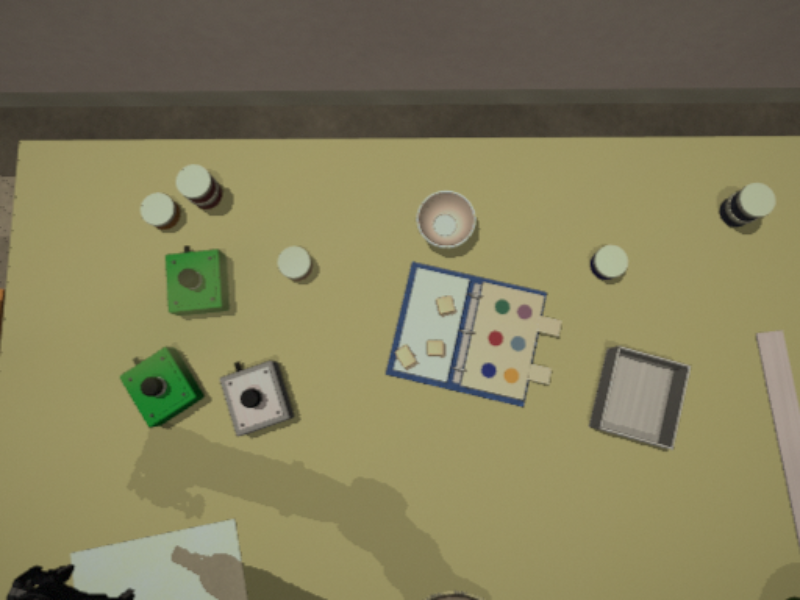

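```bash
python3 - <<'E'
import cv2,numpy as np
a=cv2.imread('pics/top0.png');cv2.imwrite('pics/c1.png',cv2.resize(a[155:275,235:385],(750,600),interpolation=cv2.INTER_CUBIC))
b=cv2.imread('pics/side0.png');cv2.imwrite('pics/side0b.png',cv2.resize(b,(800,600)))
E
```

```text
(no output)
```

View pics/c1.png

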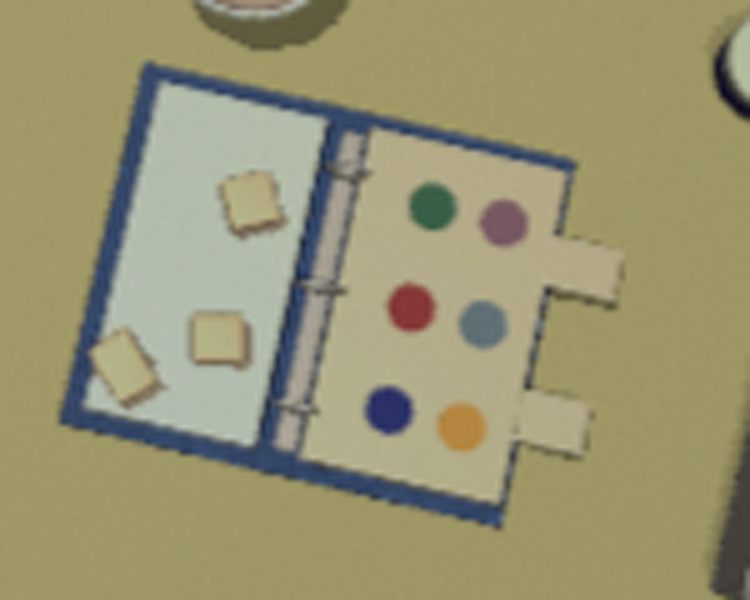

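View pics/side0b.png

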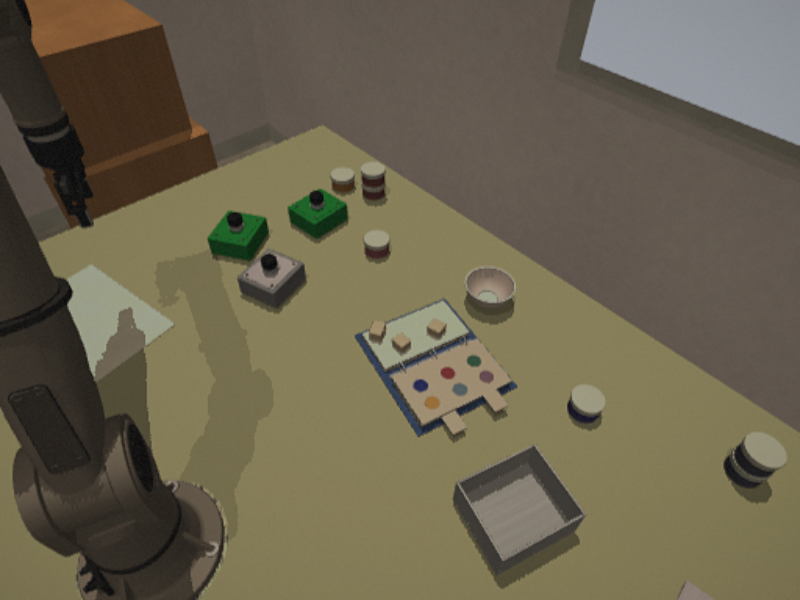

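The pictures show three chips (crop pixels 250,203; 220,338; 125,366), the bin at (643,397) in the 800-pixel top view, and both tabs to the right. There are three switch boxes, at (255,397) grey, (160,387) green and (195,282) green; the grey one is meant, because green is excluded. Next I fit the poses.

```bash
cat >> h.py <<'E'
def rect(P):
    (c,s,a)=cv2.minAreaRect((P*1000).astype(np.float32)); return np.round(c,1),np.round(s,1),round(a,1)
def cells(W,m,zmin,zmax,minpix=10):
    m=m&(W[...,2]>zmin)&(W[...,2]<zmax)
    n,l,st,ce=cv2.connectedComponentsWithStats(m.astype(np.uint8))
    return [(W[l==i],st[i]) for i in range(1,n) if st[i,4]>=minpix]
E
python3 - <<'E'
from h import *
D=np.load('top0.npz');im=D['im'].astype(int);W=D['W']
r,g,b=im[...,0],im[...,1],im[...,2]
X,Y,Z=W[...,0],W[...,1],W[...,2]
roi=(X>.4)&(X<.72)&(Y>-.25)&(Y<.15)
blue=roi&(b>r+25)&(b>g+15)
n,l,st,c=cv2.connectedComponentsWithStats(blue.astype(np.uint8))
i=1+np.argmax(st[1:,4]);print('binder',rect(W[l==i][:,:2]),np.median(Z[l==i]))
print('chips+')
for P,s in cells(W,roi,.027,.06): print(rect(P[:,:2]),P[:,2].max().round(3),np.median(P[:,2]).round(3),s)
print('bin rim')
for P,s in cells(W,(Y<-.2)&(X<.62),.045,.09): print(rect(P[:,:2]),np.median(P[:,2]).round(3),s)
print('box')
roi=(X>.35)&(X<.6)&(Y>.2)&(Y<.45)
for P,s in cells(W,roi&(g<r+30),.04,.057): print(rect(P[:,:2]),np.median(P[:,2]).round(3),s)
for P,s in cells(W,roi,.07,.12,5): print('knob',rect(P[:,:2]),np.median(P[:,2]).round(3),P[:,2].max(),s)
# bench, stack z calibration
print('bench z',np.nanmedian(Z[(X>.4)&(X<.5)&(Y>.05)&(Y<.2)]))
E
```

```text
binder (array([567.8, -30.2]), array([258.7, 217.7]), 76.7) 0.0028122090584059567
chips+
(array([617.7,  10.1]), array([30.1, 29.9]), 13.1) 0.04 0.034 [279 189  13  12 111]
(array([538.8,  29.7]), array([25.7, 28.4]), 89.8) 0.038 0.035 [274 217  10  11  92]
(array([522.7,  83.6]), array([36. , 26.9]), 33.6) 0.042 0.037 [253 221  14  15 119]
bin rim
(array([ 450.2, -333.3]), array([132.5, 150. ]), 74.2) 0.061 [382 221  61  67 587]
box
(array([449.7, 352.4]), array([110.3, 100.5]), 18.5) 0.049 [ 141  231   45   48 1300]
knob (array([448.9, 352.2]), array([32.2, 29.3]), 89.9) 0.082 0.08799876673368523 [154 249  13  12 129]
bench z -0.0008098349025994489
```

Emit:
drive_tool([
  [1,0.042,-0.027,-0.01,0],
  [1,0.042,-0.027,-0.01,0],
  [1,0.042,-0.027,-0.01,0],
  [1,0.042,-0.027,-0.01,0],
  [1,0.043,-0.027,-0.01,0],
  [1,0.043,-0.027,-0.01,0],
  [1,0,0,-0.04,0],
  [1,0,0,-0.036,0],
  [1,0,0,0,0],
  [1,0,0,0,0],
], squeeze=40)

```text
clock: 2.0
tool_pos: [0.4494, 0.3532, 0.1217]
tcp_rot: [179.9, -0.1, 69.3]
force: [0.4, 1.0, 0.7]
gripper_width: 1.0
```

Emit:
drive_tool([
  [1,0,0,-0.022,0],
  [1,0,0,-0.02,0],
  [1,0,0,0,0],
  [-1,0,0,0,0],
  [-1,0,0,0,0],
  [-1,0,0,0,0],
  [-1,0,0,0,0],
  [-1,0,0,0,0],
  [-1,0,0,0,0],
  [-1,0,0,0,0],
])

```text
clock: 3.25
tool_pos: [0.4493, 0.3531, 0.0795]
tcp_rot: [179.9, -0.1, 69.3]
force: [-1.0, 0.2, 5.6]
gripper_width: 0.381
```

Emit:
drive_tool([
  [-1,0,0,0.005,0],
  [-1,0,0,0.005,0],
  [-1,0,0,0.005,0],
  [-1,0,0,0.004,0],
  [-1,0,0,0.002,0],
  [-1,0,0,0,0],
])

```text
clock: 4.0
tool_pos: [0.4492, 0.353, 0.0978]
tcp_rot: [179.9, -0.1, 69.3]
force: [7.4, 6.7, -13.4]
gripper_width: 0.377
```

Emit:
drive_tool([
  [1,0,0,0,0],
  [1,0,0,0,0],
  [1,0,0,0,0],
  [1,0,0,0.03,0],
  [1,0,0,0.04,0],
  [0.7,0.0125,-0.045,0,-0.104],
  [0.7,0.0125,-0.045,0,-0.104],
  [0.7,0.0125,-0.045,0,-0.104],
  [0.7,0.0125,-0.045,0,-0.104],
  [0.7,0.0125,-0.045,0,-0.104],
  [0.7,0.0125,-0.0445,0,-0.104],
  [0.7,0,0,-0.04,0],
  [0.7,0,0,0,0],
  [0.7,0,0,0,0],
], squeeze=60)

```text
clock: 5.75
tool_pos: [0.5238, 0.084, 0.1302]
tcp_rot: [-180.0, -0.1, 33.6]
force: [0.1, 0.9, -0.5]
gripper_width: 0.847
```

```bash
python3 - <<'E'
from h import *
im,d=snap('top');W=world('top',d)
X,Y,Z=W[...,0],W[...,1],W[...,2]
roi=(X>.35)&(X<.6)&(Y>.2)&(Y<.45)
for P,s in cells(W,roi,.07,.13,5): print('knob',rect(P[:,:2]),np.median(P[:,2]).round(3),P[:,2].max(),s)
roi=(X>.4)&(X<.72)&(Y>-.25)&(Y<.15)
for P,s in cells(W,roi,.027,.06): print(rect(P[:,:2]),np.median(P[:,2]).round(3),s)
im,d=snap('side');W=world('side',d)
X,Y,Z=W[...,0],W[...,1],W[...,2]
roi=(X>.4)&(X<.72)&(Y>-.25)&(Y<.15)
for P,s in cells(W,roi,.027,.045): print(rect(P[:,:2]),np.median(P[:,2]).round(3),s)
E
```

```text
knob (array([450.4, 351.9]), array([33.1, 31.5]), 89.5) 0.1 0.10653767822207372 [152 248  14  13 141]
(array([618.7,   4.3]), array([30.3, 17.5]), 16.5) 0.035 [283 189   9  11  64]
(array([518.6,  81.5]), array([34.3, 26.6]), 34.8) 0.035 [236 205  11  12  86]
(array([613.8,   8. ]), array([29.5, 29.2]), 10.7) 0.033 [273 204  13  11  80]
(array([536. ,  28.4]), array([29.2, 27.7]), 2.4) 0.034 [251 213  12  11  75]
```

Emit:
drive_tool([
  [0.7,-0.001,0,-0.04,0],
  [0.7,0,0,-0.03,0],
  [0.7,0,0,-0.014,0],
  [0.7,0,0,0,0],
  [-1,0,0,0,0],
  [-1,0,0,0,0],
  [-1,0,0,0,0],
  [-1,0,0,0,0],
  [-1,0,0,0,0],
  [-1,0,0,0,0],
])

```text
clock: 7.1
tool_pos: [0.5242, 0.0831, 0.047]
tcp_rot: [179.9, -0.2, 33.5]
force: [0.1, 0.6, 6.0]
gripper_width: 0.408
```

Emit:
drive_tool([
  [-1,0,0,0.03,0],
  [-1,0,0,0.04,0],
  [-1,0,0,0.04,0],
  [-1,-0.009,-0.052,0,0],
  [-1,-0.009,-0.052,0,0],
  [-1,-0.009,-0.052,0,0],
  [-1,-0.009,-0.052,0,0],
  [-1,-0.009,-0.052,0,0],
  [-1,-0.009,-0.052,0,0],
  [-1,-0.01,-0.052,0,0],
  [-1,-0.01,-0.052,0,0],
  [-1,0,0,0,0],
])

```text
clock: 8.6
tool_pos: [0.4451, -0.3395, 0.1557]
tcp_rot: [179.8, 0.2, 32.9]
force: [-0.5, 0.5, -0.4]
gripper_width: 0.404
```

Emit:
drive_tool([
  [-1,0,0,-0.05,0],
  [-1,0,0,-0.04,0],
  [-1,0,0,0,0],
  [-1,0,0,0,0],
  [0.3,0,0,0,0],
  [0.3,0,0,0,0],
  [0.3,0,0,0.05,0],
  [0.3,0,0,0.05,0],
  [0.7,0.011,0.045,0,-0.073],
  [0.7,0.011,0.045,0,-0.073],
  [0.7,0.011,0.045,0,-0.073],
  [0.7,0.011,0.045,0,-0.073],
  [0.7,0.011,0.045,0,-0.073],
  [0.7,0.011,0.045,0,-0.073],
  [0.7,0.011,0.046,-0.01,-0.074],
  [0.7,0.012,0.047,-0.015,-0.074],
  [0.7,0,0,0,0],
  [0.7,0,0,0,0],
])

```text
clock: 10.85
tool_pos: [0.5378, 0.0293, 0.1409]
tcp_rot: [180.0, -0.0, -0.0]
force: [-0.8, -1.7, -0.8]
gripper_width: 0.851
```

```bash
cat >> h.py <<'E'
def chips():
    for c in ['top','side']:
        im,d=snap(c);W=world(c,d);X,Y,Z=W[...,0],W[...,1],W[...,2]
        roi=(X>.4)&(X<.72)&(Y>-.25)&(Y<.15)
        for P,s in cells(W,roi,.027,.045): print(c,rect(P[:,:2]),np.median(P[:,2]).round(3),s)
        roi=(X>.36)&(X<.54)&(Y>-.42)&(Y<-.25)
        for P,s in cells(W,roi,.015,.04): print(c,'bin',rect(P[:,:2]),np.median(P[:,2]).round(3),s)
E
python3 -c "
from h import *
chips()"
```

```text
top bin (array([ 467.3, -271.8]), array([  3.2, 148.9]), 74.0) 0.027 [379 222  14  52 143]
top bin (array([ 466.4, -380. ]), array([179.9,  89.1]), 22.8) 0.029 [397 224  41  61 241]
top bin (array([ 450.4, -332.6]), array([35. , 28.6]), 28.9) 0.024 [399 246  15  15 133]
side (array([613.5,   8.7]), array([31.6, 29.3]), 9.4) 0.033 [273 204  13  10  76]
side (array([535.2,  28.4]), array([30.3, 26.4]), 87.8) 0.033 [251 213  12  11  76]
side bin (array([ 490. , -308.9]), array([ 86.6, 175.3]), 32.9) 0.028 [296 290  73  43 358]
side bin (array([ 375.9, -310.3]), array([118.8,   2.2]), 74.5) 0.028 [290 313  28  49 165]
side bin (array([ 446.4, -333.6]), array([35.7, 27. ]), 30.5) 0.024 [323 318  13  17 165]
side bin (array([ 430.1, -397. ]), array([  1.6, 143. ]), 74.1) 0.027 [320 335  51  31 128]
```

Emit:
drive_tool([
  [0.7,0,0,-0.045,0],
  [0.7,0,0,-0.035,0],
  [0.7,0,0,-0.014,0],
  [0.7,0,0,0,0],
  [-1,0,0,0,0],
  [-1,0,0,0,0],
  [-1,0,0,0,0],
  [-1,0,0,0,0],
  [-1,0,0,0,0],
  [-1,0,0,0,0],
])

```text
clock: 12.2
tool_pos: [0.5388, 0.0299, 0.0481]
tcp_rot: [-180.0, -0.2, -0.0]
force: [-1.4, -0.7, 6.2]
gripper_width: 0.312
```

Emit:
drive_tool([
  [-1,0,0,0.03,0],
  [-1,0,0,0.04,0],
  [-1,0,0,0.04,0],
  [-1,-0.007,-0.046,0,0],
  [-1,-0.007,-0.046,0,0],
  [-1,-0.007,-0.046,0,0],
  [-1,-0.007,-0.046,0,0],
  [-1,-0.007,-0.046,0,0],
  [-1,-0.007,-0.046,0,0],
  [-1,-0.007,-0.046,0,0],
  [-1,-0.007,-0.046,0,0],
  [-1,0,0,0,0],
])

```text
clock: 13.7
tool_pos: [0.4788, -0.344, 0.1573]
tcp_rot: [179.7, 0.0, -0.5]
force: [-0.4, 1.1, -0.7]
gripper_width: 0.307
```

Emit:
drive_tool([
  [-1,-0.01,0,-0.04,0],
  [-1,0,0,-0.04,0],
  [-1,0,0,0,0],
  [-1,0,0,0,0],
  [0,0,0,0,0],
  [0,0,0,0,0],
  [0,0,0,0.05,0],
  [0,0,0,0.05,0],
  [0.7,0.018,0.043,0,0.028],
  [0.7,0.018,0.043,0,0.028],
  [0.7,0.018,0.043,0,0.028],
  [0.7,0.018,0.043,0,0.028],
  [0.7,0.018,0.044,0,0.028],
  [0.7,0.018,0.044,0,0.029],
  [0.7,0.018,0.044,0,0.03],
  [0.7,0.018,0.044,-0.03,0.03],
  [0.7,0,0,0,0],
  [0.7,0,0,0,0],
])

```text
clock: 15.95
tool_pos: [0.6157, 0.0091, 0.1467]
tcp_rot: [179.9, 0.0, 13.1]
force: [0.2, -0.7, 0.3]
gripper_width: 0.85
```

```bash
python3 -c "
from h import *
chips()"
```

```text
top bin (array([ 467.3, -271.9]), array([  3.2, 148.9]), 73.8) 0.028 [379 222  14  52 143]
top bin (array([ 465.9, -380. ]), array([179.8,  88. ]), 22.5) 0.029 [397 224  40  61 331]
top bin (array([ 449.9, -332.5]), array([35.8, 29.6]), 29.2) 0.024 [400 246  14  15 133]
side (array([613.8,   7. ]), array([32.6, 29.6]), 9.3) 0.033 [273 204  13  11  78]
side bin (array([ 489.8, -308.3]), array([ 89.3, 175.2]), 32.8) 0.029 [296 290  73  43 479]
side bin (array([ 376. , -311.1]), array([121. ,   2.3]), 74.1) 0.028 [290 313  28  50 163]
side bin (array([ 446.7, -333.7]), array([36.5, 26.9]), 31.3) 0.024 [323 318  13  17 166]
side bin (array([ 430.9, -397.4]), array([  1.5, 144.3]), 73.9) 0.028 [320 333  53  33 130]
```

Emit:
drive_tool([
  [0.7,0.001,0,-0.045,0],
  [0.7,0,0,-0.035,0],
  [0.7,0,0,-0.019,0],
  [0.7,0,0,0,0],
  [-1,0,0,0,0],
  [-1,0,0,0,0],
  [-1,0,0,0,0],
  [-1,0,0,0,0],
  [-1,0,0,0,0],
  [-1,0,0,0,0],
])

```text
clock: 17.3
tool_pos: [0.618, 0.0098, 0.0495]
tcp_rot: [180.0, -0.2, 13.1]
force: [-0.3, 0.4, 5.6]
gripper_width: 0.336
```

Emit:
drive_tool([
  [-1,0,0,0.03,0],
  [-1,0,0,0.04,0],
  [-1,0,0,0.04,0],
  [-1,-0.024,-0.04,0,0],
  [-1,-0.024,-0.042,0,0],
  [-1,-0.024,-0.042,0,0],
  [-1,-0.024,-0.042,0,0],
  [-1,-0.024,-0.042,0,0],
  [-1,-0.024,-0.042,0,0],
  [-1,-0.024,-0.042,0,0],
  [-1,-0.024,-0.042,0,0],
  [-1,0,0,0,0],
  [-1,0,0,0,0],
])

```text
clock: 18.92
tool_pos: [0.4251, -0.3237, 0.1576]
tcp_rot: [-180.0, -0.1, 13.1]
force: [-0.2, 1.3, -0.8]
gripper_width: 0.337
```

Emit:
drive_tool([
  [-1,0,0,-0.04,0],
  [-1,0,0,-0.04,0],
  [-1,0,0,0,0],
  [-1,0,0,0,0],
  [0,0,0,0,0],
  [0,0,0,0,0],
  [0,0,0,0.05,0],
  [0,0,0,0.05,0],
  [0,-0.06,0,0.04,-0.12],
  [0,-0.02,0,0,-0.12],
  [0,0,0,0,-0.12],
  [0,0,0,0,-0.12],
  [0,0,0,0,0],
])

```text
clock: 20.55
tool_pos: [0.3527, -0.3243, 0.2126]
tcp_rot: [180.0, -0.1, -14.4]
force: [0.1, -0.3, 0.7]
gripper_width: 0.503
```

```bash
python3 - <<'E'
from h import *
im,d=snap('top','top1');W=world('top',d);X,Y,Z=W[...,0],W[...,1],W[...,2]
a=cv2.imread('pics/top1.png')[160:310,240:440];cv2.imwrite('pics/c2.png',cv2.resize(a,(800,600),interpolation=cv2.INTER_CUBIC))
roi=(X>.4)&(X<.72)&(Y>-.25)&(Y<.15)
for P,s in cells(W,roi,.027,.045,3): print(rect(P[:,:2]),s)
# tab check
for n,b in [('t1',(45,-148)),('t2',(-45,-148))]:
    a=np.deg2rad(-13.3);p=np.array([.568+ (np.cos(a)*b[0]-np.sin(a)*b[1])/1e3,-.0302+(np.sin(a)*b[0]+np.cos(a)*b[1])/1e3])
    m=(np.hypot(X-p[0],Y-p[1])<.03)&(Z>.012)&(Z<.03)
    bx=(X-.568)*np.cos(a)+(Y+.0302)*np.sin(a); by=-(X-.568)*np.sin(a)+(Y+.0302)*np.cos(a)
    m=(by<-.134)&(by>-.18)&(abs(bx-b[0]/1e3)<.035)&(Z>.012)
    print(n,p,'bx',bx[m].min(),bx[m].max(),'by',by[m].min(),'z',np.median(Z[m]),rect(W[m][:,:2]))
m=(abs(by+.07)<.05)&(abs(bx)<.09); print('leaf z',np.median(Z[m]))
m=(abs(by-.07)<.045)&(abs(bx)<.09); print('left stack z',np.median(Z[m]),Z[m].max())
E
```

```text
(array([636.8, -47.7]), array([18.,  3.]), 78.5) [302 187   7   3   7]
(array([568.6, -30.8]), array([20.2,  2.6]), 76.7) [296 211   8   2   8]
(array([500.9, -13.9]), array([16.9,  2. ]), 75.6) [291 235   7   2   7]
t1 [ 0.57774569 -0.18458271] bx 0.03053295033543297 0.060973243618410757 by -0.16497066048776135 z 0.021962660643528364 (array([ 578.1, -186.5]), array([30.6, 30.2]), 77.5)
t2 [ 0.49015959 -0.16387823] bx -0.059271245947688365 -0.02889379802942349 by -0.16502733158724214 z 0.018154867251342965 (array([ 490.7, -165.9]), array([30.4, 30.3]), 75.9)
leaf z 0.022338043706441213
left stack z 0.014898398360416065 0.0229858251906776
```

View pics/c2.png

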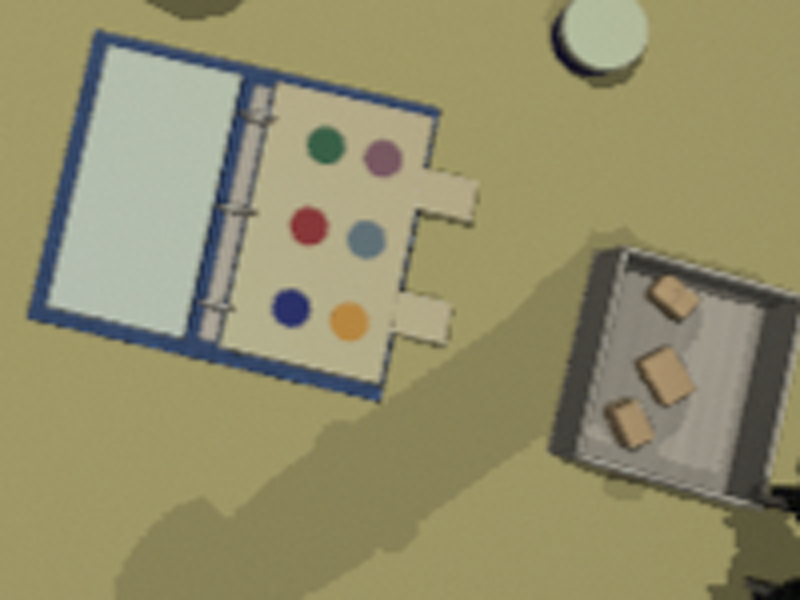

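All three chips are in the bin (crop pixels 674,298; 666,375; 630,423) and the left stack is bare. Both tabs match the fitted binder pose, so leaf1 is next.

Emit:
drive_tool([
  [0.5,0.045,0.028,0,0.019],
  [0.5,0.045,0.028,0,0],
  [0.5,0.045,0.028,0,0],
  [0.5,0.045,0.028,-0.03,0],
  [0.5,0.045,0.027,-0.04,0],
  [0.5,0,0,-0.04,0],
  [0.5,0,0,0,0],
  [0.5,0,0,0,0],
], squeeze=60)

```text
clock: 21.6
tool_pos: [0.5756, -0.1882, 0.1058]
tcp_rot: [179.9, -0.1, -13.4]
force: [0.3, -0.7, 0.6]
gripper_width: 0.745
```

```bash
python3 - <<'E'
import numpy as np
u=np.array([.23,.973])
for o in (2,-2):
    th=np.linspace(0,np.pi,25)
    by=-148.5*np.cos(th)+o*np.sin(th); z=20+148.5*np.sin(th)+o*np.cos(th)
    d=np.diff(by)[:,None]*u
    R=np.c_[d,np.diff(z)]/1e3
    print([[-1]+[round(float(v),4) for v in r]+[0] for r in R], R.sum(0))
E
```

```text
[[-1, 0.0004, 0.0015, 0.0194, 0], [-1, 0.0009, 0.0039, 0.019, 0], [-1, 0.0015, 0.0063, 0.0183, 0], [-1, 0.002, 0.0086, 0.0173, 0], [-1, 0.0025, 0.0107, 0.016, 0], [-1, 0.003, 0.0127, 0.0144, 0], [-1, 0.0034, 0.0144, 0.0126, 0], [-1, 0.0037, 0.0159, 0.0106, 0], [-1, 0.004, 0.0171, 0.0084, 0], [-1, 0.0042, 0.018, 0.006, 0], [-1, 0.0044, 0.0186, 0.0035, 0], [-1, 0.0045, 0.0189, 0.001, 0], [-1, 0.0045, 0.0188, -0.0015, 0], [-1, 0.0044, 0.0185, -0.004, 0], [-1, 0.0042, 0.0178, -0.0065, 0], [-1, 0.004, 0.0168, -0.0088, 0], [-1, 0.0037, 0.0156, -0.011, 0], [-1, 0.0033, 0.014, -0.013, 0], [-1, 0.0029, 0.0123, -0.0148, 0], [-1, 0.0024, 0.0103, -0.0163, 0], [-1, 0.0019, 0.0081, -0.0175, 0], [-1, 0.0014, 0.0058, -0.0185, 0], [-1, 0.0008, 0.0034, -0.0191, 0], [-1, 0.0002, 0.001, -0.0194, 0]] [ 0.06831   0.288981 -0.004   ]
[[-1, 0.0002, 0.001, 0.0194, 0], [-1, 0.0008, 0.0034, 0.0191, 0], [-1, 0.0014, 0.0058, 0.0185, 0], [-1, 0.0019, 0.0081, 0.0175, 0], [-1, 0.0024, 0.0103, 0.0163, 0], [-1, 0.0029, 0.0123, 0.0148, 0], [-1, 0.0033, 0.014, 0.013, 0], [-1, 0.0037, 0.0156, 0.011, 0], [-1, 0.004, 0.0168, 0.0088, 0], [-1, 0.0042, 0.0178, 0.0065, 0], [-1, 0.0044, 0.0185, 0.004, 0], [-1, 0.0045, 0.0188, 0.0015, 0], [-1, 0.0045, 0.0189, -0.001, 0], [-1, 0.0044, 0.0186, -0.0035, 0], [-1, 0.0042, 0.018, -0.006, 0], [-1, 0.004, 0.0171, -0.0084, 0], [-1, 0.0037, 0.0159, -0.0106, 0], [-1, 0.0034, 0.0144, -0.0126, 0], [-1, 0.003, 0.0127, -0.0144, 0], [-1, 0.0025, 0.0107, -0.016, 0], [-1, 0.002, 0.0086, -0.0173, 0], [-1, 0.0015, 0.0063, -0.0183, 0], [-1, 0.0009, 0.0039, -0.019, 0], [-1, 0.0004, 0.0015, -0.0194, 0]] [0.06831  0.288981 0.004   ]
```

Emit:
drive_tool([
  [0.5,0.001,0.001,-0.04,0],
  [0.5,0,0,-0.027,0],
  [0.5,0,0,0,0],
  [-1,0,0,0,0],
  [-1,0,0,0,0],
  [-1,0,0,0,0],
  [-1,0,0,0,0],
  [-1,0,0,0,0],
  [-1,0,0,0,0],
])

```text
clock: 22.72
tool_pos: [0.5772, -0.1864, 0.0398]
tcp_rot: [180.0, -0.2, -13.4]
force: [-1.6, 0.8, 6.4]
gripper_width: 0.321
```

Emit:
drive_tool([
  [-1,0.0004,0.0015,0.0194,0],
  [-1,0.0009,0.0039,0.019,0],
  [-1,0.0015,0.0063,0.0183,0],
  [-1,0.002,0.0086,0.0173,0],
  [-1,0.0025,0.0107,0.016,0],
])

```text
clock: 23.35
tool_pos: [0.5862, -0.1474, 0.1275]
tcp_rot: [-179.5, -0.1, -13.1]
force: [7.9, 7.5, -11.0]
gripper_width: 0.313
```

```bash
python3 - <<'E'
from h import *
snap('side','s2');a=cv2.imread('pics/s2.png')[130:310,200:400];cv2.imwrite('pics/c3.png',cv2.resize(a,(660,594),interpolation=cv2.INTER_CUBIC))
E
```

```text
(no output)
```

View pics/c3.png

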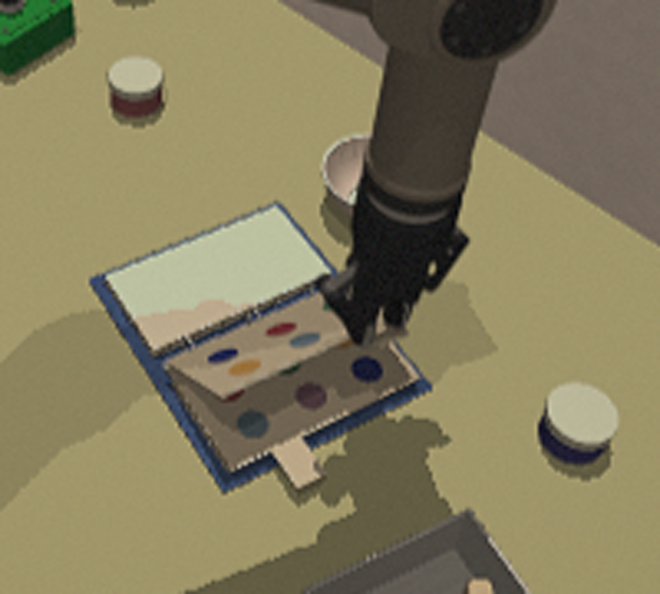

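The crop shows leaf1 lifting in the gripper while leaf2, with its tab at (297,465), stays down. I carry on with the arc.

Emit:
drive_tool([
  [-1,0.003,0.0127,0.0144,0],
  [-1,0.0034,0.0144,0.0126,0],
  [-1,0.0037,0.0159,0.0106,0],
  [-1,0.004,0.0171,0.0084,0],
  [-1,0.0042,0.018,0.006,0],
  [-1,0.0044,0.0186,0.0035,0],
  [-1,0.0045,0.0189,0.001,0],
  [-1,0.0045,0.0188,-0.0015,0],
  [-1,0.0044,0.0185,-0.004,0],
])

```text
clock: 24.52
tool_pos: [0.62, -0.0006, 0.1791]
tcp_rot: [-180.0, -0.1, -13.4]
force: [-0.9, -0.1, -0.1]
gripper_width: 0.001
```

```bash
python3 - <<'E'
from h import *
snap('side','s3');a=cv2.imread('pics/s3.png')[130:310,200:400];cv2.imwrite('pics/c4.png',cv2.resize(a,(660,594),interpolation=cv2.INTER_CUBIC))
E
```

```text
(no output)
```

View pics/c4.png

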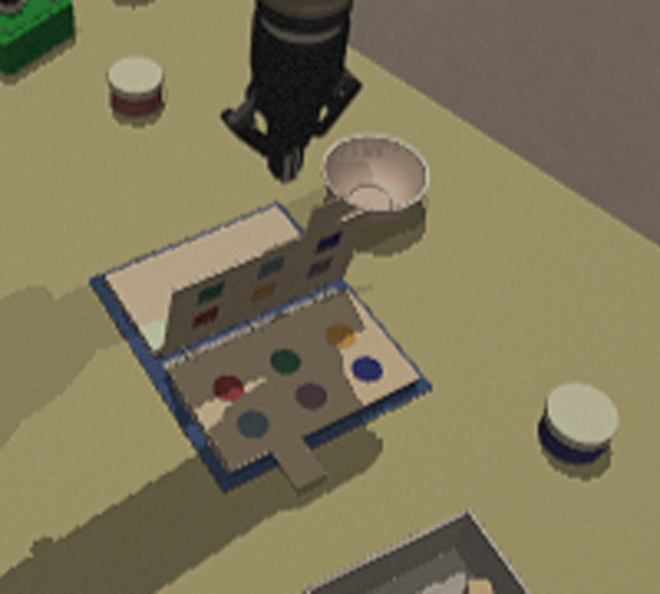

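```bash
cat >> h.py <<'E'
def bcoord(W):
    a=np.deg2rad(-13.3);X=W[...,0]-.568;Y=W[...,1]+.0302
    return np.stack([X*np.cos(a)+Y*np.sin(a),-X*np.sin(a)+Y*np.cos(a),W[...,2]],-1)
def leaf():
    for c in ['side','top']:
        im,d=snap(c);B=bcoord(world(c,d))
        m=(abs(B[...,0])<.09)&(B[...,2]>.04)&(B[...,2]<.14)&(abs(B[...,1])<.12)
        P=B[m]; print(c,m.sum())
        if m.sum()>20:
            a=np.rad2deg(np.arctan2(P[:,2]-.02,-P[:,1])); print('angle pct',np.percentile(a,[10,30,50,70,90]).round(1))
E
python3 -c "
from h import *
leaf()"
```

```text
side 825
angle pct [77.2 78.4 78.9 79.3 79.7]
top 0
```

Emit:
drive_tool([
  [-1,0,0,0.01,0],
  [-1,0,0,0,0],
  [-1,0,0,0,0],
])

```text
clock: 25.05
tool_pos: [0.6197, -0.0026, 0.1886]
tcp_rot: [180.0, -0.0, -13.4]
force: [0.5, -0.0, -0.7]
gripper_width: 0.004
```

```bash
python3 -c "
from h import *
leaf()"
```

```text
side 527
angle pct [67.4 68.7 69.3 69.6 70. ]
top 0
```

Emit:
drive_tool([
  [0.5,0,0,0.05,0],
  [0.5,0,0,0,0],
  [0.5,0,0,0,0],
  [0.5,0,0,0,0],
  [0.5,0,0,0,0],
  [0.5,0,0,0,0],
  [0.5,0,0,0,0],
  [0.5,-0.01,-0.045,0,0],
  [0.5,-0.01,-0.045,0,0],
  [0.5,-0.011,-0.046,-0.05,0],
  [0.5,-0.012,-0.047,-0.05,0],
  [0.5,0,0,-0.03,0],
  [0.5,0,0,0,0],
  [0.5,0,0,0,0],
], squeeze=80)

```text
clock: 26.9
tool_pos: [0.5803, -0.1749, 0.1191]
tcp_rot: [-180.0, -0.1, -13.2]
force: [0.2, 0.2, 0.4]
gripper_width: 0.748
```

```bash
python3 - <<'E'
from h import *
for c in ['side','top']:
    im,d=snap(c);B=bcoord(world(c,d))
    for s in (45,-45):
        m=(abs(B[...,0]-s/1e3)<.012)&(B[...,1]<-.135)&(B[...,1]>-.16)&(B[...,2]<.06)
        print(c,s,m.sum(),np.median(B[m][:,2]) if m.any() else 0)
    for lo,hi in((-.12,-.1),(-.05,-.03),(.03,.12)):
        m=(abs(B[...,0]+.03)<.06)&(B[...,1]>lo)&(B[...,1]<hi)&(B[...,2]<.12); print(c,lo,m.sum(),np.median(B[m][:,2]))
E
```

```text
side 45 80 0.02078042120134893
side -45 78 0.01718672592624071
side -0.12 270 0.021288518115880117
side -0.05 227 0.021333717640658834
side 0.03 786 0.013729497879840735
top 45 48 0.022490698957867372
top -45 73 0.018222425363569217
top -0.12 291 0.022270429880631104
top -0.05 294 0.021918647281549464
top 0.03 1280 0.01479561356880632
```

Emit:
drive_tool([
  [0.5,-0.003,-0.0105,-0.04,0],
  [0.5,0,0,-0.03,0],
  [0.5,0,0,-0.018,0],
  [0.5,0,0,0,0],
  [0.5,0,0,0,0],
  [0.5,0,0,0,0],
])

```text
clock: 27.75
tool_pos: [0.5771, -0.1864, 0.0314]
tcp_rot: [180.0, -0.2, -13.3]
force: [0.3, -0.6, -0.1]
gripper_width: 0.749
```

Emit:
drive_tool([
  [-1,0,0,0,0],
  [-1,0,0,0,0],
  [-1,0,0,0,0],
  [-1,0,0,0,0],
  [-1,0,0,0,0],
  [-1,0,0,0,0],
])

```text
clock: 28.5
tool_pos: [0.5771, -0.1864, 0.0307]
tcp_rot: [180.0, -0.2, -13.3]
force: [1.9, -0.3, 5.5]
gripper_width: 0.318
```

Emit:
drive_tool([
  [-1,0.0004,0.0015,0.0194,0],
  [-1,0.0009,0.0039,0.019,0],
  [-1,0.0015,0.0063,0.0183,0],
  [-1,0.002,0.0086,0.0173,0],
  [-1,0.0025,0.0107,0.016,0],
  [-1,0,0,0,0],
])

```text
clock: 29.25
tool_pos: [0.5859, -0.1487, 0.1186]
tcp_rot: [-179.6, -0.1, -13.2]
force: [8.9, 5.0, -6.8]
gripper_width: 0.311
```

Emit:
drive_tool([
  [-1,0.003,0.0127,0.0144,0],
  [-1,0.0034,0.0144,0.0126,0],
  [-1,0.0037,0.0159,0.0106,0],
  [-1,0,0,0,0],
])

```text
clock: 29.75
tool_pos: [0.596, -0.105, 0.1544]
tcp_rot: [-179.6, -0.1, -13.0]
force: [11.5, 3.7, -14.7]
gripper_width: 0.303
```

```bash
python3 - <<'E'
from h import *
leaf()
snap('side','s4');a=cv2.imread('pics/s4.png')[170:290,240:360];cv2.imwrite('pics/c5.png',cv2.resize(a,(600,600),interpolation=cv2.INTER_CUBIC))
E
```

```text
side 107
angle pct [56.2 56.8 57.4 57.8 59.4]
top 1481
angle pct [57.2 58.  58.5 59.3 61.1]
```

View pics/c5.png

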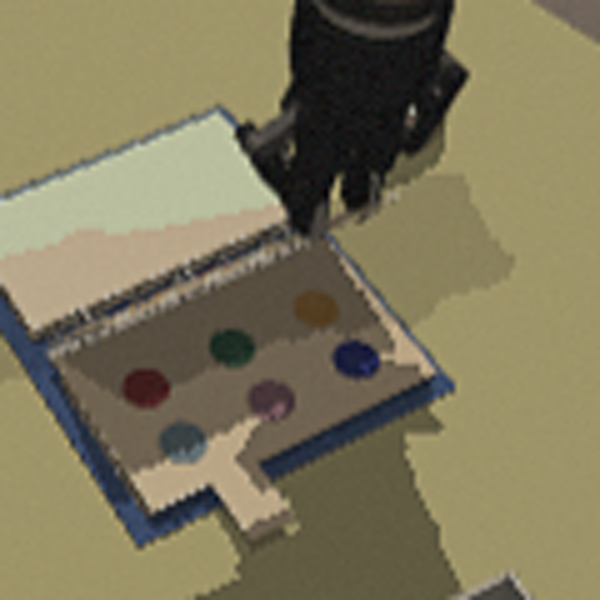

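The leaf stands at about 58° and is still held. The tool has drifted about 8 mm inside the arc, because overshoots aren't made up between rows. I correct that and go on in shorter bursts.

Emit:
drive_tool([
  [-1,0,-0.002,0.006,0],
  [-1,0.001,0.003,0.004,0],
  [-1,0,0,0,0],
])

```text
clock: 30.28
tool_pos: [0.5974, -0.0982, 0.1589]
tcp_rot: [-179.2, 0.2, -12.8]
force: [17.0, 10.5, -31.5]
gripper_width: 0.299
```

Emit:
drive_tool([
  [-1,0,0,0,0],
  [-1,0,0,0,0],
], squeeze=25)

```text
clock: 30.52
tool_pos: [0.5973, -0.0986, 0.1587]
tcp_rot: [-179.3, 0.2, -12.9]
force: [18.4, 10.2, -31.3]
gripper_width: 0.299
```

```bash
python3 -c "
from h import *
leaf()"
```

```text
side 141
angle pct [57.7 58.8 59.3 59.9 60.6]
top 1363
angle pct [60.9 61.6 62.1 62.9 64.8]
```

Emit:
drive_tool([
  [0.5,0,0,0,0],
  [0.5,0,0,0,0],
  [0.5,0,0,0.04,0],
  [0.5,0,0,0.02,0],
  [0.5,0,0,0,0],
  [0.5,0,0,0,0],
  [0.5,0,0,0,0],
  [0.5,0,0,0,0],
  [0.5,0,0,0,0],
  [0.5,0,0,0,0],
  [0.5,0,0,0,0],
  [0.5,-0.007,-0.03,0,0],
  [0.5,-0.007,-0.03,-0.04,0],
  [0.5,-0.006,-0.027,-0.04,0],
  [0.5,0,0,-0.04,0],
  [0.5,0,0,0,0],
  [0.5,0,0,0,0],
])

```text
clock: 32.75
tool_pos: [0.5756, -0.1979, 0.1089]
tcp_rot: [180.0, -0.1, -13.3]
force: [0.3, 0.1, 0.8]
gripper_width: 0.751
```

Emit:
drive_tool([
  [0.5,0.002,0.012,-0.025,0],
  [0.5,0,0,-0.02,0],
  [0.5,0,0,-0.016,0],
  [0.5,0,0,0,0],
  [0.5,0,0,0,0],
])

```text
clock: 33.38
tool_pos: [0.5767, -0.1869, 0.0471]
tcp_rot: [180.0, -0.1, -13.4]
force: [0.3, 0.1, 0.0]
gripper_width: 0.749
```

```bash
cat >> h.py <<'E'
def tabs():
    im,d=snap('side');B=bcoord(world('side',d))
    for s in (45,-45):
        m=(abs(B[...,0]-s/1e3)<.012)&(B[...,1]<-.135)&(B[...,1]>-.16)&(B[...,2]<.06)
        print('tab',s,m.sum(),np.median(B[m][:,2]) if m.any() else 0)
def tcp():
    p=np.array(bot.state()['tool_pos']);print('tcp binder mm',(bcoord(p)*1e3).round(1))
E
python3 -c "
from h import *
tabs();tcp()"
```

```text
tab 45 74 0.020565323722344597
tab -45 80 0.017101099869825942
tcp binder mm [  44.7 -150.4   47.3]
```

Emit:
drive_tool([
  [0.5,0,0.001,-0.008,0],
  [0.5,0,0.001,-0.007,0],
  [0.5,0,0,0,0],
  [-1,0,0,0,0],
  [-1,0,0,0,0],
  [-1,0,0,0,0],
  [-1,0,0,0,0],
  [-1,0,0,0,0],
  [-1,0,0,0,0],
  [-1,0,0,0,0],
], squeeze=30)

```text
clock: 34.67
tool_pos: [0.5775, -0.1845, 0.032]
tcp_rot: [180.0, -0.2, -13.3]
force: [4.9, -1.7, -0.3]
gripper_width: 0.338
```

```bash
cat > nxt.py <<'E'
import sys
from h import *
# usage: nxt.py by0 z0 o targets(deg)...  : suggested shifts from measured pose
by0,z0,o=map(float,sys.argv[1:4])
p=np.array(bot.state()['tool_pos'])
b=bcoord(p)*1e3
R=abs(by0)
pos=np.array([b[1],b[2]])
rel=pos-[0,20+(z0-20-o)]
print('now by,z',b.round(1),'theta',np.rad2deg(np.arctan2(rel[1],-rel[0])).round(1),'r',np.hypot(*rel).round(1),'want',R)
for t in map(float,sys.argv[4:]):
    t=np.deg2rad(t)
    tgt=np.array([-R*np.cos(t)+o*np.sin(t), 20+(z0-20-o)+R*np.sin(t)+o*np.cos(t)])
    d=tgt-pos; print(np.rad2deg(t).round(1),'shift',np.round([d[0]*.23,d[0]*.973,d[1]],1)); pos=tgt
E
python3 nxt.py -148.5 32 2 0 3 6 9 12 15 18 21 24 
```

```text
now by,z [  44.7 -148.    32. ] theta 0.8 r 148.0 want 148.5
0.0 shift [-0.1 -0.5  0. ]
3.0 shift [0.1 0.3 7.8]
6.0 shift [0.2 0.7 7.7]
9.0 shift [0.3 1.1 7.7]
12.0 shift [0.3 1.5 7.6]
15.0 shift [0.4 1.9 7.5]
18.0 shift [0.5 2.2 7.4]
21.0 shift [0.6 2.6 7.3]
24.0 shift [0.7 3.  7.1]
```

Emit:
drive_tool([
  [-1,0,0.0003,0.0078,0],
  [-1,0.0002,0.0007,0.0077,0],
  [-1,0.0003,0.0011,0.0077,0],
  [-1,0.0003,0.0015,0.0076,0],
  [-1,0.0004,0.0019,0.0075,0],
  [-1,0,0,0,0],
])

```text
clock: 35.42
tool_pos: [0.5789, -0.1782, 0.0702]
tcp_rot: [-180.0, -0.2, -13.3]
force: [6.1, -0.6, -1.9]
gripper_width: 0.339
```

```bash
python3 nxt.py -148 32 2 18 21 24 27 30 33 36;python3 -c "
from h import *
leaf()"
```

```text
now by,z [  44.7 -141.5   70.2] theta 15.8 r 147.1 want 148.0
18.0 shift [0.3 1.4 7.5]
21.0 shift [0.6 2.6 7.3]
24.0 shift [0.7 3.  7.1]
27.0 shift [0.8 3.3 6.9]
30.0 shift [0.9 3.7 6.8]
33.0 shift [1.  4.  6.6]
36.0 shift [1.  4.4 6.3]
side 527
angle pct [14.7 15.3 15.7 16.1 16.7]
top 1239
angle pct [14.7 15.6 16.2 17.  18.2]
```

Emit:
drive_tool([
  [-1,0.0003,0.0014,0.0075,0],
  [-1,0.0006,0.0026,0.0073,0],
  [-1,0.0007,0.003,0.0071,0],
  [-1,0.0008,0.0033,0.0069,0],
  [-1,0.0009,0.0037,0.0068,0],
  [-1,0.001,0.004,0.0066,0],
  [-1,0.001,0.0044,0.0063,0],
  [-1,0,0,0,0],
])

```text
clock: 36.52
tool_pos: [0.5845, -0.1545, 0.1179]
tcp_rot: [-179.9, -0.1, -13.2]
force: [7.3, 0.2, -3.1]
gripper_width: 0.337
```

```bash
python3 nxt.py -148 32 2 39 42 45 48 51 54 57;python3 -c "
from h import *
leaf()"
```

```text
now by,z [  44.6 -117.2  117.9] theta 36.9 r 146.5 want 148.0
39.0 shift [0.8 3.4 6.8]
42.0 shift [1.2 5.  5.8]
45.0 shift [1.2 5.3 5.5]
48.0 shift [1.3 5.5 5.3]
51.0 shift [1.4 5.8 5. ]
54.0 shift [1.4 6.  4.6]
57.0 shift [1.5 6.3 4.3]
side 635
angle pct [35.4 35.8 36.1 36.5 37.2]
top 2035
angle pct [35.4 36.3 37.  37.8 39.6]
```

Emit:
drive_tool([
  [-1,0.0008,0.0034,0.0068,0],
  [-1,0.0012,0.005,0.0058,0],
  [-1,0.0012,0.0053,0.0056,0],
  [-1,0.0013,0.0055,0.0053,0],
  [-1,0.0014,0.0056,0.0052,0],
  [-1,0.0014,0.0058,0.0048,0],
  [-1,0.0015,0.006,0.0045,0],
  [-1,0,0,0,0],
])

```text
clock: 37.62
tool_pos: [0.5933, -0.1169, 0.1546]
tcp_rot: [-179.9, -0.1, -13.2]
force: [10.4, 0.8, -8.5]
gripper_width: 0.337
```

```bash
python3 nxt.py -148 32 2 60 63 66 69 72 75 78 81 84;python3 -c "
from h import *
leaf()"
```

```text
now by,z [ 44.5 -78.5 154.6] theta 57.8 r 147.3 want 148.0
60.0 shift [1.4 6.1 4.6]
63.0 shift [1.6 6.7 3.6]
66.0 shift [1.6 6.8 3.2]
69.0 shift [1.7 7.  2.9]
72.0 shift [1.7 7.1 2.5]
75.0 shift [1.7 7.3 2.1]
78.0 shift [1.7 7.4 1.7]
81.0 shift [1.8 7.4 1.3]
84.0 shift [1.8 7.5 0.9]
side 146
angle pct [53.3 55.5 56.2 56.5 57.1]
top 1653
angle pct [56.1 56.7 57.3 58.1 60.1]
```

Emit:
drive_tool([
  [-1,0.0013,0.0055,0.0032,0],
  [-1,0.0015,0.0065,0.0033,0],
  [-1,0.0016,0.0067,0.003,0],
  [-1,0.0016,0.0069,0.0027,0],
  [-1,0.0017,0.007,0.0023,0],
  [-1,0.0017,0.0071,0.0019,0],
  [-1,0.0017,0.0072,0.0015,0],
  [-1,0.0017,0.0073,0.0012,0],
  [-1,0,0,0,0],
])

```text
clock: 38.85
tool_pos: [0.6051, -0.0674, 0.1751]
tcp_rot: [179.8, -0.2, -13.4]
force: [6.9, -3.2, -1.9]
gripper_width: 0.341
```

```bash
python3 nxt.py -147 32 2 84 87 90 93 96 99 102 105 108;python3 -c "
from h import *
leaf()"
```

```text
now by,z [ 44.7 -27.7 175.1] theta 79.2 r 147.7 want 147.0
84.0 shift [ 3.3 13.9  1.3]
87.0 shift [1.8 7.5 0.5]
90.0 shift [1.8 7.5 0.1]
93.0 shift [ 1.8  7.5 -0.3]
96.0 shift [ 1.8  7.5 -0.7]
99.0 shift [ 1.8  7.4 -1.1]
102.0 shift [ 1.7  7.3 -1.5]
105.0 shift [ 1.7  7.3 -1.9]
108.0 shift [ 1.7  7.2 -2.3]
side 713
angle pct [73.  74.3 74.8 75.1 75.5]
top 499
angle pct [77.4 78.  78.6 79.4 81.1]
```

Emit:
drive_tool([
  [-1,0.0017,0.007,0.0007,0],
  [-1,0.0017,0.007,0.0006,0],
  [-1,0.0018,0.0075,0.0005,0],
  [-1,0.0018,0.0075,0.0001,0],
  [-1,0.0018,0.0075,-0.0003,0],
  [-1,0.0018,0.0075,-0.0007,0],
  [-1,0.0018,0.0074,-0.0011,0],
  [-1,0.0017,0.0073,-0.0015,0],
  [-1,0.0017,0.0073,-0.0019,0],
  [-1,0,0,0,0],
])

```text
clock: 40.2
tool_pos: [0.6214, 0.0012, 0.1722]
tcp_rot: [-180.0, -0.2, -13.3]
force: [5.8, -1.6, 3.9]
gripper_width: 0.336
```

```bash
python3 nxt.py -147 32 2 108 111 114 117 120 123 126 129 132;python3 -c "
from h import *
leaf()"
```

```text
now by,z [ 44.8  42.8 172.2] theta 106.8 r 148.5 want 147.0
108.0 shift [ 1.   4.4 -3. ]
111.0 shift [ 1.7  7.  -2.7]
114.0 shift [ 1.6  6.9 -3. ]
117.0 shift [ 1.6  6.7 -3.4]
120.0 shift [ 1.5  6.5 -3.8]
123.0 shift [ 1.5  6.3 -4.1]
126.0 shift [ 1.4  6.1 -4.4]
129.0 shift [ 1.4  5.9 -4.8]
132.0 shift [ 1.3  5.6 -5.1]
side 1437
angle pct [ 99.4 100.6 101.2 101.7 102.5]
top 0
```

Emit:
drive_tool([
  [-1,0.001,0.0044,-0.0022,0],
  [-1,0.0017,0.007,-0.0027,0],
  [-1,0.0016,0.0069,-0.003,0],
  [-1,0.0016,0.0067,-0.0034,0],
  [-1,0.0015,0.0065,-0.0038,0],
  [-1,0.0015,0.0063,-0.0041,0],
  [-1,0.0014,0.0061,-0.0044,0],
  [-1,0.0014,0.0059,-0.0048,0],
  [-1,0.0013,0.0056,-0.0051,0],
  [-1,0,0,0,0],
])

```text
clock: 41.55
tool_pos: [0.6358, 0.0613, 0.1401]
tcp_rot: [-179.6, -0.3, -13.1]
force: [5.8, 3.9, 7.8]
gripper_width: 0.329
```

```bash
python3 nxt.py -148 32 2 135 138 141 144 147 150 153 156 159 162;python3 -c "
from h import *
leaf()"
```

```text
now by,z [ 44.9 104.6 140.1] theta 133.5 r 151.9 want 148.0
135.0 shift [ 0.3  1.4 -6.9]
138.0 shift [ 1.2  5.1 -5.7]
141.0 shift [ 1.1  4.8 -6. ]
144.0 shift [ 1.1  4.5 -6.2]
147.0 shift [ 1.   4.2 -6.4]
150.0 shift [ 0.9  3.9 -6.7]
153.0 shift [ 0.8  3.5 -6.9]
156.0 shift [ 0.7  3.2 -7. ]
159.0 shift [ 0.7  2.8 -7.2]
162.0 shift [ 0.6  2.4 -7.3]
side 1823
angle pct [125.9 127.  127.7 128.4 129.9]
top 258
angle pct [125.5 126.9 127.7 128.7 130.3]
```

Emit:
drive_tool([
  [-1,0,0,-0.006,0],
  [-1,0.0006,0.0025,-0.0062,0],
  [-1,0.001,0.004,-0.006,0],
  [-1,0.001,0.004,-0.0062,0],
  [-1,0.001,0.004,-0.0064,0],
  [-1,0.0009,0.0038,-0.0067,0],
  [-1,0.0008,0.0034,-0.007,0],
  [-1,0.0007,0.003,-0.007,0],
  [-1,0,0,0,0],
])

```text
clock: 42.78
tool_pos: [0.6432, 0.0921, 0.0895]
tcp_rot: [-179.1, -0.4, -12.8]
force: [7.0, 11.7, 9.0]
gripper_width: 0.335
```

```bash
python3 nxt.py -148 32 2 157 160 163 166 169 172 175 178 180;python3 -c "
from h import *
leaf()"
```

```text
now by,z [ 45.  136.3  89.5] theta 156.4 r 148.7 want 148.0
157.0 shift [ 0.2  0.7 -3.5]
160.0 shift [ 0.6  2.7 -7.2]
163.0 shift [ 0.5  2.3 -7.4]
166.0 shift [ 0.5  1.9 -7.5]
169.0 shift [ 0.4  1.5 -7.6]
172.0 shift [ 0.3  1.1 -7.7]
175.0 shift [ 0.2  0.8 -7.7]
178.0 shift [ 0.1  0.4 -7.7]
180.0 shift [ 0.   0.  -5.2]
side 1437
angle pct [149.5 150.6 151.3 152.  153.1]
top 878
angle pct [148.8 150.  150.8 151.7 153. ]
```

Emit:
drive_tool([
  [-1,0.0002,0.0005,-0.0065,0],
  [-1,0.0004,0.0018,-0.0072,0],
  [-1,0.0004,0.0016,-0.0075,0],
  [-1,0.0004,0.0014,-0.0075,0],
  [-1,0.0003,0.001,-0.0075,0],
  [-1,0.0002,0.0008,-0.0075,0],
  [-1,0.0001,0.0004,-0.0075,0],
  [-1,0,0,0,0],
])

```text
clock: 43.88
tool_pos: [0.6454, 0.1017, 0.0375]
tcp_rot: [-179.0, -0.3, -12.8]
force: [9.8, 13.9, 5.2]
gripper_width: 0.339
```

```bash
python3 -c "
from h import *
leaf();tcp()"
```

```text
side 5
top 0
tcp binder mm [ 45.  146.1  37.9]
```

Emit:
drive_tool([
  [0.3,0,0,0,0],
  [0.5,0,0,0,0],
  [0.5,0,0,0,0],
  [0.5,0,0,0.03,0],
  [0.5,0,0,0.04,0],
  [0.5,0,0,0.03,0],
  [0.5,-0.022,-0.038,0,0],
  [0.5,-0.022,-0.038,0,0],
  [0.5,-0.022,-0.038,0,0],
  [0.5,-0.022,-0.038,0,0],
  [0.5,-0.022,-0.038,0,0],
  [0.5,-0.022,-0.038,0,0],
  [0.5,-0.015,-0.03,0,0],
  [0.5,0,0,-0.03,0],
  [0.5,0,0,0,0],
  [0.5,0,0,0,0],
])

```text
clock: 45.98
tool_pos: [0.4936, -0.1697, 0.1055]
tcp_rot: [180.0, 0.1, -13.3]
force: [0.4, 0.1, 0.5]
gripper_width: 0.745
```

```bash
cat >> h.py <<'E'
def left():
    for c in ['side','top']:
        im,d=snap(c);B=bcoord(world(c,d))
        for n,x0,x1,y0,y1 in (('Lin',-.08,.08,.03,.05),('Lout',-.08,.08,.1,.12),('Ltab1',.035,.055,.138,.158),('Ltab2',-.055,-.035,.138,.158),('Rin',-.08,.08,-.05,-.03),('Rout',-.08,.08,-.12,-.1),('Rtab2',-.055,-.035,-.158,-.138)):
            m=(B[...,0]>x0)&(B[...,0]<x1)&(B[...,1]>y0)&(B[...,1]<y1)&(B[...,2]<.06)
            print(c,n,m.sum(),(np.median(B[m][:,2])*1e3).round(1) if m.any() else None,end='; ')
        print()
E
python3 -c "
from h import *
left();tcp()"
```

```text
side Lin 236 17.5; side Lout 230 17.1; side Ltab1 31 17.0; side Ltab2 25 -2.6; side Rin 148 17.1; side Rout 174 17.2; side Rtab2 48 17.2; 
top Lin 383 18.4; top Lout 376 18.3; top Ltab1 49 18.6; top Ltab2 47 -1.1; top Rin 384 18.5; top Rout 387 18.2; top Rtab2 50 17.9; 
tcp binder mm [ -39.3 -152.6  106.2]
```

Emit:
drive_tool([
  [0.5,-0.0045,0.0058,-0.02,0],
  [0.5,0,0,-0.02,0],
  [0.5,0,0,-0.018,0],
  [0.5,0,0,0,0],
  [0.5,0,0,0,0],
])

```text
clock: 46.7
tool_pos: [0.4903, -0.1643, 0.0481]
tcp_rot: [180.0, -0.1, -13.3]
force: [-0.2, 0.6, 0.1]
gripper_width: 0.749
```

```bash
python3 -c "
from h import *
tcp()"
```

```text
tcp binder mm [ -44.8 -148.4   48.1]
```

Emit:
drive_tool([
  [0.5,0,0,-0.01,0],
  [0.5,0,0,-0.009,0],
  [0.5,0,0,0,0],
  [-1,0,0,0,0],
  [-1,0,0,0,0],
  [-1,0,0,0,0],
  [-1,0,0,0,0],
  [-1,0,0,0,0],
  [-1,0,0,0,0],
  [-1,0,0,0,0],
], squeeze=30)

```text
clock: 47.95
tool_pos: [0.49, -0.1641, 0.0288]
tcp_rot: [180.0, -0.0, -13.3]
force: [-0.3, 0.3, 4.3]
gripper_width: 0.344
```

```bash
python3 nxt.py -148 29 -2 3 6 9 12 15 18 21 
```

```text
now by,z [ -45.1 -148.2   28.8] theta -0.9 r 148.3 want 148.0
3.0 shift [0.1 0.3 7.9]
6.0 shift [0.1 0.5 7.7]
9.0 shift [0.2 0.9 7.7]
12.0 shift [0.3 1.3 7.6]
15.0 shift [0.4 1.7 7.6]
18.0 shift [0.5 2.  7.5]
21.0 shift [0.6 2.4 7.3]
```

Emit:
drive_tool([
  [-1,0,0.0003,0.0079,0],
  [-1,0.0001,0.0005,0.0077,0],
  [-1,0.0002,0.0009,0.0077,0],
  [-1,0.0003,0.0013,0.0076,0],
  [-1,0.0004,0.0017,0.0076,0],
  [-1,0.0005,0.002,0.0075,0],
  [-1,0.0006,0.0024,0.0073,0],
  [-1,0,0,0,0],
])

```text
clock: 48.95
tool_pos: [0.4923, -0.1539, 0.0823]
tcp_rot: [-179.9, -0.0, -13.3]
force: [4.4, 1.7, -2.5]
gripper_width: 0.334
```

```bash
python3 nxt.py -148 28.8 -2 24 27 30 33 36 39 42;python3 -c "
from h import *
leaf()"
```

```text
now by,z [ -45.2 -137.8   82.3] theta 20.5 r 147.1 want 148.0
24.0 shift [0.4 1.7 6.9]
27.0 shift [0.7 3.2 7. ]
30.0 shift [0.8 3.5 6.9]
33.0 shift [0.9 3.9 6.7]
36.0 shift [1.  4.2 6.4]
39.0 shift [1.1 4.5 6.2]
42.0 shift [1.1 4.8 6. ]
side 187
angle pct [18.3 18.7 19.2 19.5 20. ]
top 1467
angle pct [18.3 19.1 19.8 20.5 21.5]
```

Emit:
drive_tool([
  [-1,0.0004,0.0017,0.0069,0],
  [-1,0.0007,0.0031,0.007,0],
  [-1,0.0008,0.0034,0.0069,0],
  [-1,0.0009,0.0038,0.0067,0],
  [-1,0.001,0.0041,0.0064,0],
  [-1,0.0011,0.0044,0.0062,0],
  [-1,0.0011,0.0047,0.006,0],
  [-1,0,0,0,0],
])

```text
clock: 50.05
tool_pos: [0.4983, -0.1285, 0.1274]
tcp_rot: [-180.0, -0.0, -13.3]
force: [5.4, 2.2, -6.8]
gripper_width: 0.339
```

```bash
python3 nxt.py -147.5 28.8 -2 45 48 51 54 57 60 63;python3 -c "
from h import *
leaf()"
```

```text
now by,z [ -45.2 -111.7  127.4] theta 40.8 r 147.7 want 147.5
45.0 shift [1.4 5.8 6.3]
48.0 shift [1.3 5.4 5.4]
51.0 shift [1.3 5.6 5.1]
54.0 shift [1.4 5.9 4.8]
57.0 shift [1.5 6.1 4.5]
60.0 shift [1.5 6.4 4.1]
63.0 shift [1.5 6.6 3.8]
side 307
angle pct [37.2 38.6 39.1 39.5 42.2]
top 1910
angle pct [37.5 38.8 39.5 40.2 41.1]
```

Emit:
drive_tool([
  [-1,0.001,0.0042,0.0048,0],
  [-1,0.0012,0.005,0.0053,0],
  [-1,0.0013,0.0053,0.0052,0],
  [-1,0.0013,0.0056,0.005,0],
  [-1,0.0014,0.0058,0.0047,0],
  [-1,0.0014,0.006,0.0043,0],
  [-1,0.0015,0.0062,0.004,0],
  [-1,0,0,0,0],
])

```text
clock: 51.15
tool_pos: [0.5071, -0.0912, 0.16]
tcp_rot: [179.9, -0.0, -13.3]
force: [6.5, 1.7, -7.9]
gripper_width: 0.331
```

```bash
python3 nxt.py -147.5 28.8 -2 63 66 69 72 75 78 81 84;python3 -c "
from h import *
leaf()"
```

```text
now by,z [-45.2 -73.4 160. ] theta 60.4 r 148.6 want 147.5
63.0 shift [1.1 4.5 1.3]
66.0 shift [1.6 6.7 3.4]
69.0 shift [1.6 6.9 3.1]
72.0 shift [1.7 7.  2.7]
75.0 shift [1.7 7.2 2.3]
78.0 shift [1.7 7.3 1.9]
81.0 shift [1.7 7.4 1.5]
84.0 shift [1.8 7.4 1.1]
side 96
angle pct [53.6 55.5 56.9 57.5 58.1]
top 1478
angle pct [56.2 57.8 58.4 58.9 59.6]
```

Emit:
drive_tool([
  [-1,0.001,0.0042,0.0012,0],
  [-1,0.0015,0.0062,0.0026,0],
  [-1,0.0015,0.0066,0.0026,0],
  [-1,0.0016,0.0068,0.0024,0],
  [-1,0.0017,0.007,0.002,0],
  [-1,0.0017,0.0071,0.0016,0],
  [-1,0.0017,0.0072,0.0012,0],
  [-1,0.0017,0.0073,0.0009,0],
  [-1,0,0,0,0],
])

```text
clock: 52.38
tool_pos: [0.5196, -0.0388, 0.1771]
tcp_rot: [-180.0, -0.0, -13.3]
force: [-0.6, -3.3, 6.9]
gripper_width: 0.335
```

```bash
python3 nxt.py -147 28.8 -2 87 90 93 96 99 102 105 108;python3 -c "
from h import *
leaf()"
```

```text
now by,z [-45.1 -19.5 177.1] theta 82.4 r 147.6 want 147.0
87.0 shift [2.3 9.5 0.4]
90.0 shift [1.8 7.5 0.3]
93.0 shift [ 1.8  7.5 -0.1]
96.0 shift [ 1.8  7.5 -0.5]
99.0 shift [ 1.8  7.4 -0.9]
102.0 shift [ 1.7  7.4 -1.3]
105.0 shift [ 1.7  7.3 -1.7]
108.0 shift [ 1.7  7.2 -2.1]
side 841
angle pct [71.  74.5 76.3 77.  77.7]
top 269
angle pct [76.6 78.  78.7 79.1 79.6]
```

Emit:
drive_tool([
  [-1,0.0015,0.006,0.0012,0],
  [-1,0.0017,0.007,0.0007,0],
  [-1,0.0018,0.0074,0.0003,0],
  [-1,0.0018,0.0075,-0.0001,0],
  [-1,0.0018,0.0075,-0.0005,0],
  [-1,0.0018,0.0074,-0.0008,0],
  [-1,0.0017,0.0074,-0.0012,0],
  [-1,0.0017,0.0073,-0.0016,0],
  [-1,0.0017,0.0072,-0.002,0],
  [-1,0,0,0,0],
])

```text
clock: 53.72
tool_pos: [0.5353, 0.0278, 0.1718]
tcp_rot: [-179.9, -0.0, -13.2]
force: [1.3, -0.1, 6.1]
gripper_width: 0.332
```

```bash
python3 nxt.py -148 28.8 -2 111 114 117 120 123 126 129 132 135;python3 -c "
from h import *
leaf()"
```

```text
now by,z [-45.2  48.9 171.8] theta 109.1 r 149.2 want 148.0
111.0 shift [ 0.5  2.2 -2.1]
114.0 shift [ 1.7  7.  -2.9]
117.0 shift [ 1.6  6.8 -3.2]
120.0 shift [ 1.6  6.7 -3.6]
123.0 shift [ 1.5  6.5 -4. ]
126.0 shift [ 1.5  6.3 -4.3]
129.0 shift [ 1.4  6.  -4.6]
132.0 shift [ 1.4  5.8 -5. ]
135.0 shift [ 1.3  5.5 -5.3]
side 1534
angle pct [ 96.6 100.1 101.6 102.5 103.3]
top 37
angle pct [100.6 102.2 102.7 102.9 103.2]
```

Emit:
drive_tool([
  [-1,0,0,-0.003,0],
  [-1,0.001,0.0045,-0.003,0],
  [-1,0.0015,0.0062,-0.0034,0],
  [-1,0.0015,0.0064,-0.0038,0],
  [-1,0.0015,0.0062,-0.0042,0],
  [-1,0.0014,0.006,-0.0046,0],
  [-1,0.0014,0.0058,-0.005,0],
  [-1,0.0013,0.0055,-0.0053,0],
  [-1,0.0012,0.0052,-0.0056,0],
  [-1,0,0,0,0],
])

```text
clock: 55.08
tool_pos: [0.5479, 0.0805, 0.1365]
tcp_rot: [-179.3, -0.2, -12.9]
force: [0.6, 10.3, 15.5]
gripper_width: 0.334
```

```bash
python3 nxt.py -148 28.8 -2 135 138 141 144 147 150 153 156 159;python3 -c "
from h import *
leaf()"
```

```text
now by,z [-45.1 103.1 136.5] theta 134.3 r 147.7 want 148.0
135.0 shift [0.  0.1 0.4]
138.0 shift [ 1.2  5.3 -5.5]
141.0 shift [ 1.2  5.  -5.8]
144.0 shift [ 1.1  4.7 -6.1]
147.0 shift [ 1.   4.4 -6.3]
150.0 shift [ 1.   4.  -6.6]
153.0 shift [ 0.9  3.7 -6.8]
156.0 shift [ 0.8  3.3 -6.9]
159.0 shift [ 0.7  3.  -7.1]
side 1906
angle pct [123.3 126.  127.1 128.  129. ]
top 450
angle pct [121.2 123.4 125.  126.3 127.5]
```

Emit:
drive_tool([
  [-1,0.0006,0.003,-0.002,0],
  [-1,0.0012,0.0048,-0.0055,0],
  [-1,0.0012,0.0048,-0.0058,0],
  [-1,0.0011,0.0045,-0.0061,0],
  [-1,0.001,0.0042,-0.0063,0],
  [-1,0.001,0.004,-0.0066,0],
  [-1,0.0009,0.0036,-0.0068,0],
  [-1,0.0008,0.0032,-0.0069,0],
  [-1,0.0007,0.0029,-0.0071,0],
  [-1,0,0,0,0],
])

```text
clock: 56.42
tool_pos: [0.5555, 0.1129, 0.0815]
tcp_rot: [-179.5, -0.1, -13.1]
force: [3.1, 7.5, 6.4]
gripper_width: 0.332
```

```bash
python3 nxt.py -149 28.8 -2 160 163 166 169 172 175 178 180;python3 -c "
from h import *
leaf()"
```

```text
now by,z [-45.  136.4  81.5] theta 159.6 r 145.5 want 149.0
160.0 shift [0.7 2.9 2.1]
163.0 shift [ 0.6  2.5 -7.4]
166.0 shift [ 0.5  2.1 -7.5]
169.0 shift [ 0.4  1.7 -7.6]
172.0 shift [ 0.3  1.4 -7.7]
175.0 shift [ 0.2  1.  -7.7]
178.0 shift [ 0.1  0.6 -7.8]
180.0 shift [ 0.   0.2 -5.2]
side 1421
angle pct [150.8 152.6 153.5 154.2 155.2]
top 1241
angle pct [150.  151.8 152.7 153.5 154.4]
```

Emit:
drive_tool([
  [-1,0.0006,0.0027,-0.006,0],
  [-1,0.0006,0.0025,-0.0074,0],
  [-1,0.0005,0.0022,-0.0075,0],
  [-1,0.0004,0.0018,-0.0076,0],
  [-1,0.0003,0.0014,-0.0077,0],
  [-1,0.0002,0.001,-0.007,0],
  [-1,0,0,0,0],
])

```text
clock: 57.4
tool_pos: [0.5577, 0.1223, 0.0376]
tcp_rot: [-179.7, -0.1, -13.3]
force: [3.3, 4.7, 4.4]
gripper_width: 0.334
```

```bash
python3 -c "
from h import *
leaf();tcp()"
```

```text
side 2
top 6
tcp binder mm [-45.1 146.   37.9]
```

Emit:
drive_tool([
  [0.3,0,0,0,0],
  [0.5,0,0,0,0],
  [0.5,0,0,0,0],
  [0.5,0,0,0.03,0],
  [0.5,0,0,0.05,0],
  [0.5,0,0,0.05,0],
  [-1,-0.021,0.045,0,0],
  [-1,-0.021,0.045,0,0],
  [-1,-0.021,0.045,0,0],
  [-1,-0.021,0.045,0,0],
  [-1,-0.021,0.045,0,0],
  [-1,0,0,0,0],
  [-1,0,0,0,0],
])

```text
clock: 59.12
tool_pos: [0.4518, 0.3419, 0.1671]
tcp_rot: [179.9, -0.0, -13.4]
force: [0.3, 0.4, -0.3]
gripper_width: -0.001
```

```bash
python3 - <<'E'
from h import *
left()
im,d=snap('side','s5');a=cv2.imread('pics/s5.png')[100:384,140:420];cv2.imwrite('pics/c6.png',cv2.resize(a,(590,598),interpolation=cv2.INTER_CUBIC))
E
```

```text
side Lin 256 21.4; side Lout 231 21.1; side Ltab1 28 16.9; side Ltab2 28 21.6; side Rin 296 13.7; side Rout 381 13.4; side Rtab2 44 -2.2; 
top Lin 383 22.3; top Lout 379 22.4; top Ltab1 48 18.5; top Ltab2 50 23.0; top Rin 378 14.5; top Rout 358 14.6; top Rtab2 48 -0.4;
```

View pics/c6.png

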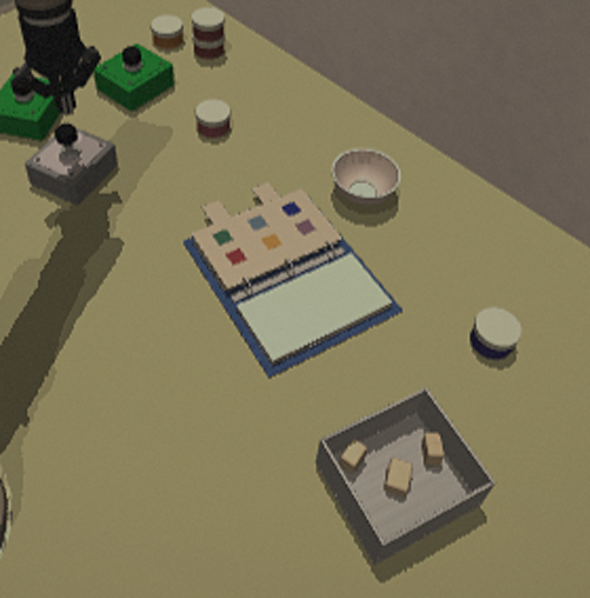

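Both leaves lie flat on the left with their tabs at (215,212) and (263,193), and the three chips are in the bin. The last job is to push the knob in.

Emit:
drive_tool([
  [-1,-0.002,0.0105,-0.015,0],
  [-1,0,0,-0.014,0],
  [-1,0,0,0,0],
  [-1,0,0,-0.006,0],
  [-1,0,0,-0.006,0],
  [-1,0,0,-0.006,0],
  [-1,0,0,0,0],
])

```text
clock: 60.15
tool_pos: [0.4497, 0.3533, 0.1202]
tcp_rot: [180.0, 0.0, -13.4]
force: [0.8, 0.2, 0.0]
gripper_width: 0.003
```

Emit:
drive_tool([
  [-1,0,0,-0.004,0],
  [-1,0,0,-0.004,0],
  [-1,0,0,-0.004,0],
  [-1,0,0,-0.002,0],
])

```text
clock: 60.65
tool_pos: [0.45, 0.3536, 0.109]
tcp_rot: [-179.9, 0.0, -13.3]
force: [-5.8, -4.4, 22.9]
gripper_width: 0.0
```

Emit:
drive_tool([
  [-1,0,0,-0.001,0],
  [-1,0,0,0,0],
  [-1,0,0,0.03,0],
  [-1,0,0,0.05,0],
  [-1,0,0,0.04,0],
  [-1,-0.05,0.02,0,0],
  [-1,-0.05,0.02,0,0],
  [-1,-0.03,0.02,0,0],
  [-1,0,0,0,0],
  [-1,0,0,0,0],
])

```text
clock: 61.9
tool_pos: [0.3203, 0.4129, 0.2252]
tcp_rot: [180.0, -0.1, -13.4]
force: [1.3, -0.3, 0.1]
gripper_width: 0.0
```

```bash
python3 - <<'E'
from h import *
left()
im,d=snap('top','top9');W=world('top',d);X,Y=W[...,0],W[...,1]
roi=(X>.38)&(X<.52)&(Y>.28)&(Y<.42)
for P,s in cells(W,roi,.06,.13,5): print('knob',rect(P[:,:2]),np.median(P[:,2]).round(3),P[:,2].max(),s)
a=cv2.imread('pics/top9.png');cv2.imwrite('pics/top9b.png',cv2.resize(a,(800,600)))
E
```

```text
side Lin 258 21.2; side Lout 224 21.3; side Ltab1 27 16.1; side Ltab2 30 20.7; side Rin 285 13.5; side Rout 392 13.3; side Rtab2 46 -1.9; 
top Lin 383 22.5; top Lout 382 22.3; top Ltab1 47 19.0; top Ltab2 49 23.3; top Rin 380 14.8; top Rout 360 14.7; top Rtab2 45 -1.2; 
knob (array([448.7, 351.9]), array([31.7, 29.6]), 89.9) 0.082 0.0869846462353725 [154 249  14  12 136]
```

View pics/top9b.png

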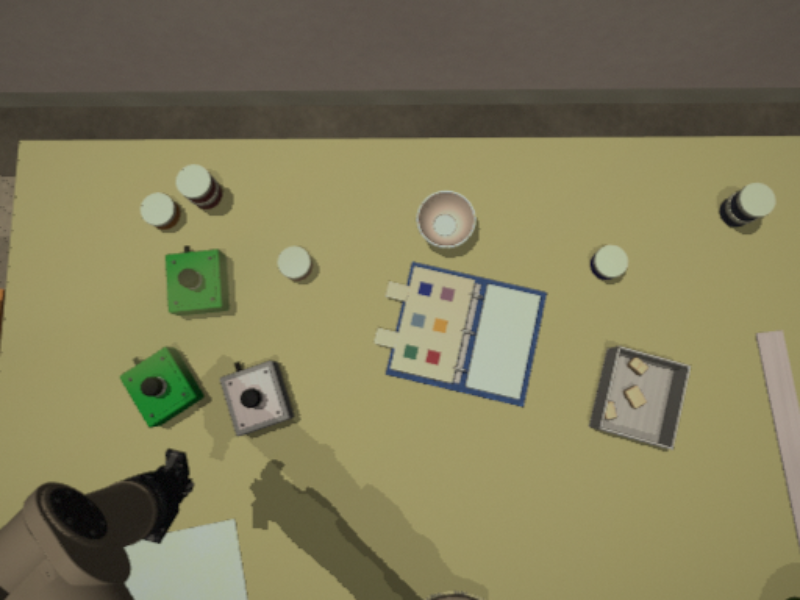

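The knob, at (251,398), reads the same height as at the start. Both leaves are on the left, the chips at (638,366), (635,397) and (610,410) are in the bin, and the jars and bowl have not moved.

```bash
python3 -c "
from station import bot
print(bot.close_job())"
```

```text
the job is handed in; nothing more can be done
None
```

The whole task is done in the order asked and handed in at about 62 s of the 210 s allowed; no verdict was given.

- **Knob out:** I pulled the grey switch box's knob up 18 mm to its stop. The camera confirmed it was out.
- **Scraps:** Three firebrick scraps were on the binder, and I put all three in the steel bin. The last picture shows all three in it. One had shifted towards a wall since I put it there.
- **Leaves:** I turned leaf1 and then leaf2 over to the left. Leaf1 took three tries:
  - On the first try it slipped out of the grip and fell back to the right.
  - On the second I let it go because the tool had drifted off the arc and the force reached about 37 N. The third, slower and with a lighter grip, worked, and so did leaf2 on its first try.
- **Knob in:** I pushed it back to its stop, pressing with about 23 N.

The last checks agreed with each other:
- **Left side:** Both leaves lie flat. The left stack top reads about 22 mm, and the tabs about 19 mm (leaf1) and 23 mm (leaf2).
- **Right side:** The right stack is bare.
- **Knob:** It reads 82 mm, the same as at the start.
- **Bystanders:** The jars and the bowl look unmoved.
- **Robot:** The arm stands clear of everything.

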